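# Strike the specimen-tag marker

## Task

Mark the steel specimen tag in the blue and white tag marker: lift the orange dust cap off it and stand the cap, open side down, in the yellow tray, then take the mallet and strike the red-headed pin down with the mallet's face, with a brisk blow rather than a slow push, until the pin is fully home. Then stand the mallet back on its face on the blue mat and let go. Leave the bottle, the black tube rack and the green slide box where they are.

Things in the scene. Friction and masses are not known exactly. Their poses are not given: they have to be found in the camera images.
- marker: Fixed tag marker: white base plate 150 x 120 x 20 mm (x, y, z), blue tower 94 x 94 mm on it with its flat top 65 mm above the origin, and on the tower's centre a brass boss 44 mm in diameter, 8 mm high. Origin: centre of the underside, z up. The pin is on its vertical axis.
- pin (a joint): Travel of the drive pin, m: 0 fully up, 0.030 fully home (its head's underside on the brass boss). It starts at 0 to 0.004. A light spring and a friction brake resist with 5 to 8 N (a little more when it moves fast); the brake holds the pin where it has been driven. A brisk blow is one that moves it faster than 0.05 m/s; further blows may follow.
- pin_top (a point): Centre of the top of the pin's red head (flat disc 34 mm in diameter, 10 mm thick). It is 113 mm above the marker's origin with the pin fully up and 83 mm with it fully home.
- cap: Loose orange dust cap, an upside-down cup 64 mm in outer diameter, 60 mm high, wall 3 mm, with a black round knob 26 mm in diameter and 36 mm high on its top (96 mm in all), 0.12 kg. At the start it stands over the pin on the tower's top. Origin: centre of its open lower rim, z up through the knob.
- tray: Fixed yellow plastic tray, 150 x 150 mm outside, 14 mm high, walls and floor 4 mm. Origin: centre of its underside, z up.
- mallet: Loose mallet, 0.38 kg, standing on its lower face on the mat. Head: upright cylinder 50 mm in diameter, 72 mm high, dark steel with black rubber ends. Level wooden handle 24 mm wide, 26 mm high, centre line 42 mm above the lower face, along the mallet's -x to 165 mm from the head axis. Origin: centre of the lower face, z up along the head. Centre of mass about 11 mm along -x.
- mat: Fixed blue mat, 230 x 110 x 4 mm (x, y, z). Origin: centre of its underside, z up. At the start the mallet's head is near its +x end.
- bottle: Bystander: white reagent bottle with a green label, 68 mm in diameter, 160 mm high. Origin: centre of its underside.
- rack: Bystander: black tube rack 85 x 130 x 40 mm (x, y, z). Origin: centre of its underside.
- slidebox: Bystander: green slide box 90 x 170 x 35 mm (x, y, z). Origin: centre of its underside.
There are look-alikes about, which are no part of the job. Several things have the shape of the cap; the one meant has the colours described above.

How it is judged:
By the outcome, as a careful person would: the job done as asked, in the order asked, and still so for the second after the job is handed in, with the robot touching nothing.
It also fails if it takes over 53 s, if anything falls off the work surface, if the arm or the gripper's body presses on something with over 40 N, if the wrist force passes 120 N, or if a joint passes its speed limit or range.

## Robot

A 6-joint arm with a two-finger parallel gripper is mounted at the origin on the work surface. World frame = base frame: x ahead of the robot, y to its left, z up, the work surface at z = 0. Lengths are in m, angles in rad, forces in N, time in s.
With the tool pointing down it reaches from about 0.375 to 0.975 m from the base axis. Payload 3.8 kg.
Tool frame: the origin (TCP) lies midway between the tips of the shut fingers; the grasp point (between the pads) lies 19 mm behind it; z points along the fingers, y is the line along which they close (so a half turn about z gives the same grasp; the last joint's range is limited). The gripper opens to 85 mm and grips with 20 to 120 N. Pads are 22 mm wide; open, the fingers measure 114 mm over their backs; the gripper's body (76 mm by 85 mm) begins 54 mm behind the grasp point. The pads swing forward as they close: fully open they stand 13 mm farther back than shut.
Start: joints at [-1.162, 0.264, 1.604, -0, 1.274, -0.037], TCP at [0.291, -0.609, 0.231] pointing down, gripper open.
Joint ranges: [-2.63, 2.63], [-0.94, 2.18], [0.31, 2.57], [-1.31, 4.45], [0, 2.66], [-2.55, 2.55]. Speed limits (rad/s): [2.57, 2.57, 3.14, 3.14, 3.14, 3.14].

## Interface

Orientations are given as a rotation vector (axis times angle).
In Python, from workcell import * gives the robot as it stands. The module is installed in compiled form; this text tells all that it offers.
- The arm moves only by the tool apply_moves, never from a script. Its arguments are lists of equal length, an entry for each row: "fingers": the opening, from 0 (shut) to 1 (fully open); "travel": the shift along the tool's x, y, z normalised to -1 to 1, where 1 is 0.05 m, a list of three; "rotation": the turn, a rotation vector about the tool's x, y, z normalised to -1 to 1, where 1 is 6 degrees, a list of three. In form: {"fingers": [fingers, ...], "travel": [[dx, dy, dz], ...], "rotation": [[ax, ay, az], ...]}. A call has 1 to 12 rows; each row shifts and turns the commanded pose from where the row before left it, along the tool's axes as they then stand; what a row does not reach is not made up. A row lasts 1/10 s, in which the tool goes at most 50 mm and 8.59 degrees, less where a joint would pass 70% of its speed; a pose out of reach is approached as far as the arm can. A call with a number of a shift or a turn outside -1 to 1 is refused whole. A call with a gripper value outside its range is refused whole. The fingers move at their own pace and stop on an object; "newtons" is the grip in N (left out, the last holds). Time passes only in rows, so rows that do not move let the fingers close. It gives the time, the measured TCP pose, the force, the opening and the grip force at its end, in the units of the state.
- read_state(): the state, without advancing time (a new reading comes with each control period).
- read_camera(name): name is "scene" or "top"; returns a dict with "image" (384x512x3 uint8, red, green, blue), "fx", "fy", "cx", "cy" (pixels), "extrinsics" (4x4, takes a point from world to camera coordinates). Camera axes: x right, y down, z forward; pixel columns grow to the right and rows downward; lengths in m; the calibration is good to about 2 mm. A picture is of the moment at which its call begins. There is no depth.
- finish_job(): hands the job in; it is judged then, once.
Trained networks look in the newest picture that a camera, given by its name, has taken for a name from the list of things; names that differ only in an ending like _2 or _b are one class to them, and where a whole thing is asked for, a point or a joint stands for the part that bears it (a point fixed in the world has none). Each returns a list of dicts, best first, with "p" (0 to 1); they miss things now and then, are a little off and sometimes report something else, mostly with a low value. They report only what shows in the picture. A call takes as long as a camera call. They do not tell look-alikes from the thing itself.
- regions_of(camera, name): "mask" (384x512 bool, what is visible of it) and "bbox" ([left, top, width, height] in pixels, round what is visible of it).
- tip_of(camera, name): "location" ([column, row] in pixels: a listed point, or the origin of a listed thing).
The state is a dict: "time": time; "q": joint angles; "joint_vel": joint speeds; "joint_torque": joint torques, N m; "tool_pos": TCP position; "tcp_rot": TCP orientation; "wrist_force": force on the tool from outside, world axes, zero at the start; "torque": the same for the moment, N m; "width": opening from 0.0 (shut) to 1.0 (fully open); "grip_force": force on a finger pad.
Only numpy, scipy, OpenCV 4.12 (cv2) and the standard library are available. Lean on these libraries where they do the work, as an engineer would, in place of code of your own. Each camera call takes 0.05 s, during which the arm holds its last target. There are 200 camera calls.

## Working session

There is one attempt and no reset: what is moved stays moved. The work goes in short steps, Python scripts to look and compute and a tool call to move; the robot and the scene stay as the last step left them, time stands still between calls to the robot, and variables do not carry over. Pictures are saved under pics/ and viewed, at most 10 in all, crops included, and the job is handed in when it is done.

Besides the shell and the picture viewer there is one more tool, called after ">>>" as name(argument=value, ...) on one line, values as JSON. apply_moves: Moves the arm, as the interface text tells. Scaled input: -1 to 1 covers 0.05 m each way for a shift and 6 degrees each way for a turn. Its arguments: {"type":"object","properties":{"fingers":{"type":"array","items":{"type":"number"}},"travel":{"type":"array","items":{"type":"array","items":{"type":"number"}}},"rotation":{"type":"array","items":{"type":"array","items":{"type":"number"}}},"newtons":{"type":"number"}},"required":["fingers","travel","rotation"]}

```bash
mkdir -p pics
cat > h.py <<'E'
from workcell import *
import numpy as np, cv2
def snap(n,f=None):
    c=read_camera(n)
    if f: cv2.imwrite('pics/'+f,cv2.cvtColor(c['image'],cv2.COLOR_RGB2BGR))
    return c
def ray(c,px,z):
    E=np.array(c['extrinsics']);R=E[:3,:3];t=E[:3,3]
    o=-R.T@t;d=R.T@np.array([(px[0]-c['cx'])/c['fx'],(px[1]-c['cy'])/c['fy'],1])
    return o+d*(z-o[2])/d[2]
def proj(c,p):
    E=np.array(c['extrinsics']);q=E[:3,:3]@np.array(p)+E[:3,3]
    return np.array([c['fx']*q[0]/q[2]+c['cx'],c['fy']*q[1]/q[2]+c['cy']])
E
python3 - <<'E'
from h import *
np.set_printoptions(precision=3,suppress=True)
im=[]
for n in ['top','scene']:
    c=snap(n); im.append(c['image'])
    E=np.array(c['extrinsics']);print(n,-E[:3,:3].T@E[:3,3],c['fx'],E[:3,2], E[2,:3])
    for k in ['marker','cap','tray','mallet','mat','bottle','rack','slidebox','pin_top']:
        for d in tip_of(n,k)[:4]: print(k,round(d['p'],2),np.array(d['location']),ray(c,d['location'],dict(cap=.065,pin_top=.113,mallet=.004).get(k,0)))
cv2.imwrite('pics/a.png',cv2.cvtColor(im[0],cv2.COLOR_RGB2BGR));cv2.imwrite('pics/b.png',cv2.cvtColor(im[1],cv2.COLOR_RGB2BGR))
s=read_state();print(s)
E
```

```text
top [0.553 0.01  1.043] 358.53099967341814 [ 0.008 -0.037 -0.999] [ 0.037 -0.008 -0.999]
marker 0.71 [251.6 193.7] [ 0.598 -0.003  0.   ]
cap 0.89 [299.8 181.2] [ 0.63  -0.134  0.065]
cap 0.78 [251.5 190.2] [ 0.605 -0.002  0.065]
cap 0.71 [199.  148.2] [0.721 0.141 0.065]
tray 0.62 [359.5 245.2] [ 0.448 -0.316  0.   ]
mallet 0.73 [145.2 225.9] [0.506 0.304 0.004]
mat 0.69 [150.9 251.8] [0.431 0.288 0.   ]
bottle 0.91 [153.  142.3] [0.749 0.284 0.   ]
rack 0.62 [346.7 140.9] [ 0.753 -0.283  0.   ]
slidebox 0.73 [262.9 120.7] [ 0.813 -0.037  0.   ]
scene [1.466 0.11  0.878] 428.57740249120417 [ 0.018 -0.748 -0.664] [-0.741 -0.104 -0.664]
marker 0.93 [261.2 212. ] [0.597 0.009 0.   ]
cap 0.88 [205.9 214. ] [ 0.695 -0.127  0.065]
cap 0.73 [311.  250.9] [0.773 0.156 0.065]
cap 0.66 [259.3 195.2] [0.597 0.002 0.065]
tray 0.77 [167.9 171.7] [ 0.47  -0.309 -0.   ]
mallet 0.64 [360.3 196.9] [0.486 0.294 0.004]
mat 0.78 [356.7 186.8] [0.437 0.285 0.   ]
mat 0.68 [260.3 192.1] [ 0.514 -0.006  0.   ]
bottle 0.83 [354.2 265.6] [0.747 0.272 0.   ]
rack 0.64 [143.5 238.4] [ 0.752 -0.289  0.   ]
slidebox 0.84 [225.2 269.6] [ 0.816 -0.051  0.   ]
{'time': 1.0, 'q': array([-1.162,  0.264,  1.604, -0.   ,  1.274, -0.037]), 'joint_vel': array([-0.   ,  0.001,  0.002,  0.   , -0.   ,  0.002]), 'joint_torque': array([  0.002, -51.507, -36.774,   0.   ,   0.001,   0.   ]), 'tool_pos': array([ 0.291, -0.609,  0.231]), 'tcp_rot': array([3.064, 0.694, 0.   ]), 'wrist_force': array([0.354, 0.557, 0.892]), 'torque': array([ 0.023, -0.038, -0.004]), 'grip_force': 0.0, 'width': 0.9986432786799391}
```

View pics/a.png

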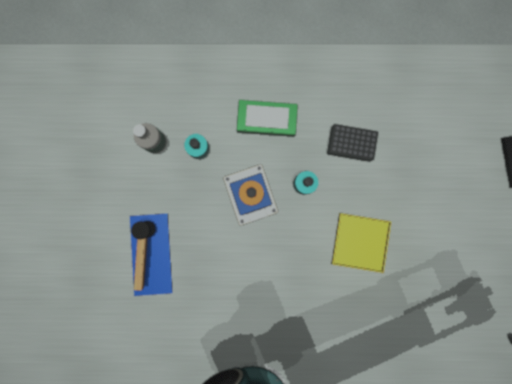

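View pics/b.png

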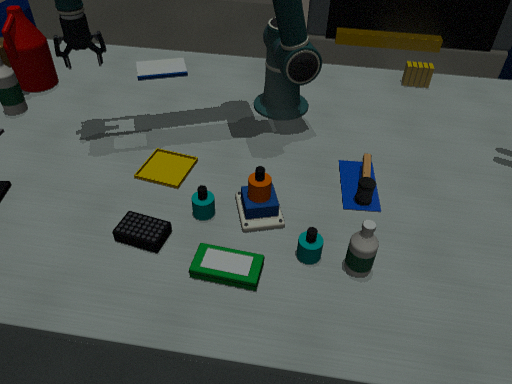

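Cap candidates: an orange one on the marker (top 251,193; scene 259,187), and two teal ones (top 196,146 and 306,182; scene 311,247 and 204,205). By the description the orange one is meant. Next I fit silhouettes in both cameras and check the choice in one crop.

```bash
cat >> h.py <<'E'
from scipy.optimize import minimize
def hull(c,pts):
    m=np.zeros((384,512),np.uint8)
    p=np.array([proj(c,q) for q in pts])
    cv2.fillConvexPoly(m,np.round(cv2.convexHull(p.astype(np.float32))*16).astype(np.int32),255,cv2.LINE_AA,4); return m/255.
A=np.linspace(0,2*np.pi,40)
def cyl(x,y,r,z0,z1): return [(x+r*np.cos(a),y+r*np.sin(a),z) for a in A for z in (z0,z1)]
def box(x,y,yaw,x0,x1,w,z0,z1):
    C,S=np.cos(yaw),np.sin(yaw)
    return [(x+C*u-S*v,y+S*u+C*v,z) for u in(x0,x1) for v in(-w/2,w/2) for z in(z0,z1)]
def fit(views,model,p0,step):
    # views: (cam, mask); model(c,p)->soft mask ; minimise 1-IoU
    def cost(p):
        t=0
        for c,m in views:
            g=cv2.GaussianBlur(np.clip(model(c,p),0,1),(0,0),1); mm=cv2.GaussianBlur(m.astype(float),(0,0),1)
            t+=np.abs(g-mm).sum()/mm.sum()
        return t
    n=len(p0);S=np.vstack([p0]+[np.array(p0)+np.eye(n)[i]*step[i] for i in range(n)])
    r=minimize(cost,p0,method='Nelder-Mead',options=dict(initial_simplex=S,xatol=1e-4,fatol=1e-4)); return r.x,r.fun
def hsv(c): return cv2.cvtColor(c['image'],cv2.COLOR_RGB2HSV).astype(int)
def big(m):
    m=m.astype(np.uint8);n,l,s,_=cv2.connectedComponentsWithStats(m);return l==1+np.argmax(s[1:,4])
def capmodel(z):
    return lambda c,p: hull(c,cyl(*p,.032,z,z+.06))*(1-hull(c,cyl(*p,.013,z+.06,z+.096)))
def orange(c):
    h=hsv(c);m=(h[...,0]>5)&(h[...,0]<18)&(h[...,1]>190)&(h[...,2]>90);return m
def malmodel(z): return lambda c,p: np.maximum(hull(c,cyl(p[0],p[1],.025,z,z+.072)),hull(c,box(*p,-.165,0,.024,z+.029,z+.055)))
E
python3 - <<'E'
from h import *
np.set_printoptions(precision=4,suppress=True)
C={n:snap(n) for n in('top','scene')}
def win(c,m,p,r=30):
    u,v=map(int,p);o=np.zeros_like(m);o[v-r:v+r,u-r:u+r]=m[v-r:v+r,u-r:u+r];return o
vs=[(C['top'],big(win(C['top'],orange(C['top']),(251,193)))),(C['scene'],big(win(C['scene'],orange(C['scene']),(259,187))))]
print([v[1].sum() for v in vs])
for s in (vs,vs[:1],vs[1:]): print('cap',fit(s,capmodel(.065),[.6,0],[.01,.01]))
Y=lambda c:big((hsv(c)[...,0]>22)&(hsv(c)[...,0]<34)&(hsv(c)[...,1]>150)&(hsv(c)[...,2]>60))
ty=[(C['top'],Y(C['top']))]
if 1:
    w=C['scene'];m=win(w,(hsv(w)[...,0]>20)&(hsv(w)[...,0]<34)&(hsv(w)[...,1]>150),(168,170),40);ty.append((w,m))
tm=lambda c,p:hull(c,box(p[0],p[1],p[2],-.075,.075,.15,0,.014))
for s in (ty,ty[:1],ty[1:]): print('tray',fit(s,tm,[.45,-.312,-.1],[.01,.01,.1]))
M=[]
for n in C:
    d=regions_of(n,'mallet')[:3];print([(round(x['p'],2),x['bbox']) for x in d]);M.append((C[n],d[0]['mask']))
for s in (M,M[:1],M[1:]): print('mallet',fit(s,malmodel(.004),[.5,.3,-.1],[.01,.01,.1]))
mk=[(C[n],regions_of(n,'marker')[0]['mask']) for n in C]
def mm(c,p): return np.maximum(hull(c,box(*p,-.075,.075,.12,0,.02)),hull(c,box(*p,-.047,.047,.094,.02,.065)))*(1-np.maximum(hull(c,cyl(p[0],p[1],.032,.065,.125)),hull(c,cyl(p[0],p[1],.013,.125,.161))))
for s in (mk,mk[:1],mk[1:]): print('marker',fit(s,mm,[.6,0,.25],[.01,.01,.1]))
a=C['top']['image'][110:270,110:330];b=C['scene']['image'][140:290,160:380]
o=np.vstack([cv2.resize(a,(480,300)),cv2.resize(b,(480,300))])
cv2.imwrite('pics/c.png',o[...,::-1])
E
```

```text
Traceback (most recent call last):
  File "h.py", line 36, in big
    m=m.astype(np.uint8);n,l,s,_=cv2.connectedComponentsWithStats(m);return l==1+np.argmax(s[1:,4])
                                                                                 ~~~~~~~~~^^^^^^^^^
ValueError: attempt to get argmax of an empty sequence
```

```bash
sed -i 's/(h\[...,0\]>5)&(h\[...,0\]<18)&(h\[...,1\]>190)&(h\[...,2\]>90)/(h[...,0]>3)\&(h[...,0]<20)\&(h[...,1]>130)\&(h[...,2]>70)/' h.py
cat > m.py <<'E'
from h import *
np.set_printoptions(precision=4,suppress=True)
C={n:snap(n) for n in('top','scene')}
print(hsv(C['top'])[193,240:246].tolist(),hsv(C['scene'])[188,252:256].tolist(),hsv(C['top'])[240,360],hsv(C['scene'])[170,165])
def win(m,p,r=30):
    u,v=map(int,p);o=np.zeros_like(m);o[v-r:v+r,u-r:u+r]=m[v-r:v+r,u-r:u+r];return o
vs=[(C['top'],big(win(orange(C['top']),(251,193)))),(C['scene'],big(win(orange(C['scene']),(259,187))))]
print([v[1].sum() for v in vs])
for s in (vs,vs[:1],vs[1:]): print('cap',fit(s,capmodel(.065),[.6,0],[.01,.01]))
Y=lambda c:(hsv(c)[...,0]>20)&(hsv(c)[...,0]<36)&(hsv(c)[...,1]>120)&(hsv(c)[...,2]>40)
ty=[(C['top'],big(win(Y(C['top']),(360,243),40))),(C['scene'],big(win(Y(C['scene']),(168,170),40)))]
tm=lambda c,p:hull(c,box(p[0],p[1],p[2],-.075,.075,.15,0,.014))
for s in (ty,ty[:1],ty[1:]): print('tray',fit(s,tm,[.45,-.312,-.1],[.01,.01,.1]))
M=[]
for n in C:
    d=regions_of(n,'mallet')[:3];print([(round(x['p'],2),x['bbox']) for x in d]);M.append((C[n],d[0]['mask']))
for s in (M,M[:1],M[1:]): print('mallet',fit(s,malmodel(.004),[.5,.3,-.1],[.01,.01,.1]))
mk=[(C[n],regions_of(n,'marker')[0]['mask']) for n in C]
def mm(c,p): return np.maximum(hull(c,box(*p,-.075,.075,.12,0,.02)),hull(c,box(*p,-.047,.047,.094,.02,.065)))*(1-np.maximum(hull(c,cyl(p[0],p[1],.032,.065,.125)),hull(c,cyl(p[0],p[1],.013,.125,.161))))
for s in (mk,mk[:1],mk[1:]): print('marker',fit(s,mm,[.6,0,.25],[.01,.01,.1]))
a=C['top']['image'][110:260,110:330];b=C['scene']['image'][140:290,160:380]
o=np.vstack([cv2.resize(a,(440,300)),cv2.resize(b,(440,300))])
cv2.imwrite('pics/c.png',o[...,::-1])
E
python3 m.py
```

```text
[[17, 135, 163], [18, 142, 169], [18, 143, 169], [18, 142, 169], [18, 143, 168], [17, 139, 158]] [[12, 255, 57], [11, 255, 61], [11, 255, 61], [10, 255, 57]] [ 32 146 175] [ 26 255 136]
[np.int64(293), np.int64(197)]
cap (array([ 0.5921, -0.0001]), np.float64(2.768013463379546))
cap (array([ 0.596 , -0.0004]), np.float64(0.5622490070944348))
cap (array([ 0.5296, -0.0074]), np.float64(1.8624810465593502))
tray (array([ 0.4535, -0.3182, -0.1458]), np.float64(0.2857457648402586))
tray (array([ 0.4566, -0.3175, -0.1266]), np.float64(0.16083368079266872))
tray (array([ 0.4518, -0.3178, -0.1572]), np.float64(0.11802914443604548))
[(0.67, [128.8, 221.0, 26.8, 70.2])]
[(0.96, [354.6, 153.5, 19.4, 54.6])]
mallet (array([ 0.4976,  0.298 , -0.071 ]), np.float64(0.3751182825974979))
mallet (array([ 0.498 ,  0.2991, -0.0492]), np.float64(0.12172587515042704))
mallet (array([ 0.4955,  0.2993, -0.0812]), np.float64(0.2463041993699632))
marker (array([ 0.5957, -0.0001,  0.3055]), np.float64(0.30291174978723834))
marker (array([ 0.5975, -0.0004,  0.3254]), np.float64(0.13240675027978321))
marker (array([0.5917, 0.0003, 0.2976]), np.float64(0.13751727141520176))
```

View pics/c.png

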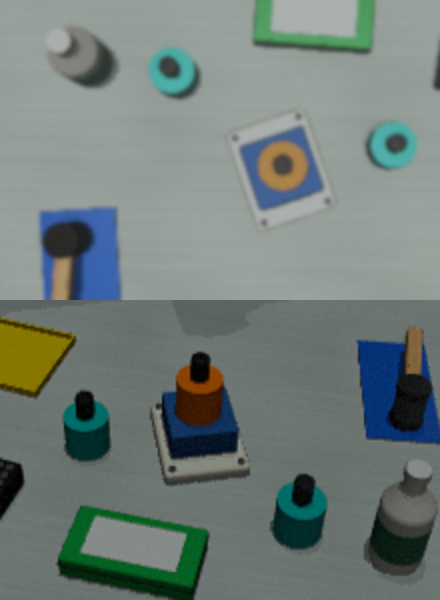

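```bash
sed -i 's/(h\[...,0\]<20)&(h\[...,1\]>130)&(h\[...,2\]>70)/(h[...,0]<22)\&(h[...,1]>80)\&(h[...,2]>35)/' h.py; python3 m.py | sed -n 2,5p
```

```text
[np.int64(387), np.int64(562)]
cap (array([ 0.5931, -0.0002]), np.float64(0.5060619347899677))
cap (array([ 0.596 , -0.0005]), np.float64(0.3480297251161443))
cap (array([ 0.5906, -0.0004]), np.float64(0.1314872259068936))Traceback (most recent call last):
  File "m.py", line 16, in <module>
    d=regions_of(n,'mallet')[:3];print([(round(x['p'],2),x['bbox']) for x in d]);M.append((C[n],d[0]['mask']))
                                                                                                ~^^^
IndexError: list index out of range
```

>>> apply_moves(fingers=[1, 1, 1, 1, 1, 1, 1, 1, 1, 1, 1, 1], travel=[[0.67, -0.525, 0], [0.67, -0.525, 0], [0.67, -0.525, 0], [0.67, -0.525, 0], [0.67, -0.525, 0], [0.67, -0.525, 0], [0.67, -0.525, 0], [0.67, -0.525, 0], [0.67, -0.525, 0], [0.67, -0.525, 0], [0.67, -0.525, 0], [0.67, -0.525, 0]], rotation=[[0, 0, 0], [0, 0, 0], [0, 0, 0], [0, 0, 0], [0, 0, 0], [0, 0, 0], [0, 0, 0], [0, 0, 0], [0, 0, 0], [0, 0, 0], [0, 0, 0], [0, 0, 0]], newtons=60)

```text
time: 2.75
tool_pos: [0.5186, -0.1498, 0.2316]
tcp_rot: [3.063, 0.694, 0.001]
wrist_force: [0.3, -0.9, -0.5]
width: 1.002
grip_force: 0.0
```

>>> apply_moves(fingers=[1, 1, 1, 1, 1, 1, 1, 1, 1, 1, 1, 1], travel=[[0.67, -0.525, 0], [0.67, -0.525, 0], [0.67, -0.525, 0], [0.67, -0.525, 0], [0, 0, 0], [0, 0, 0], [0, 0, 0], [0, 0, 0], [0, 0, 0], [0, 0, 0], [0, 0, 0], [0, 0, 0]], rotation=[[0, 0, 0], [0, 0, 0], [0, 0, 0], [0, 0, 0], [0, 0, -1], [0, 0, -1], [0, 0, -1], [0, 0, -1], [0, 0, -1], [0, 0, -1], [0, 0, -1], [0, 0, -1]])

```text
time: 3.95
tool_pos: [0.5936, 0.0011, 0.2314]
tcp_rot: [2.512, 1.886, 0.0]
wrist_force: [-0.3, 0.5, 1.5]
width: 1.0
grip_force: 0.0
```

>>> apply_moves(fingers=[1, 1, 1, 1], travel=[[0, 0, 0], [0, 0, 0], [0, 0, 0], [0, 0, 0]], rotation=[[0, 0, -1], [0, 0, -1], [0, 0, -0.75], [0, 0, 0]])

```text
time: 4.35
tool_pos: [0.5936, 0.001, 0.2314]
tcp_rot: [2.22, 2.222, 0.0]
wrist_force: [1.0, -0.7, -0.7]
width: 1.001
grip_force: 0.0
```

>>> apply_moves(fingers=[1, 1, 1, 1, 1, 0, 0, 0, 0, 0, 0, 0], travel=[[-0.02, 0, 0.5], [0, 0, 0.5], [0, 0, 0.5], [0, 0, 0.5], [0, 0, 0.03], [0, 0, 0], [0, 0, 0], [0, 0, 0], [0, 0, 0], [0, 0, 0], [0, 0, 0], [0, 0, 0]], rotation=[[0, 0, 0], [0, 0, 0], [0, 0, 0], [0, 0, 0], [0, 0, 0], [0, 0, 0], [0, 0, 0], [0, 0, 0], [0, 0, 0], [0, 0, 0], [0, 0, 0], [0, 0, 0]])

```text
time: 5.55
tool_pos: [0.5947, -0.0, 0.1313]
tcp_rot: [2.219, 2.221, 0.003]
wrist_force: [0.1, 0.3, 5.6]
width: 0.282
grip_force: 58.6
```

>>> apply_moves(fingers=[0, 0, 0, 0, 0, 0], travel=[[0, 0, -0.3], [0, 0, -0.5], [0, 0, -0.5], [0, 0, -0.5], [0, 0, -0.4], [0, 0, 0]], rotation=[[0, 0, 0], [0, 0, 0], [0, 0, 0], [0, 0, 0], [0, 0, 0], [0, 0, 0]])

```text
time: 6.15
tool_pos: [0.5955, -0.0, 0.244]
tcp_rot: [2.217, 2.219, 0.007]
wrist_force: [1.0, -0.4, -1.0]
width: 0.291
grip_force: 59.0
```

Run:
```python
from h import *
np.set_printoptions(precision=4,suppress=True)
s=read_state();print(s['tool_pos'],s['width'],s['grip_force'])
t=snap('top');c=snap('scene','d.png')
print([(d['p'],d['location'],ray(c,d['location'],.112)) for d in tip_of('scene','pin_top')])
z=s['tool_pos'][2]-.128+.065
m=orange(c);w=np.zeros_like(m);u,v=map(int,proj(c,[*s['tool_pos'][:2],z+.03]));w[v-30:v+30,u-30:u+30]=m[v-30:v+30,u-30:u+30]
print(fit([(c,big(w))],lambda c,p:hull(c,cyl(p[0],p[1],.032,p[2],p[2]+.06)),[.594,0,z],[.01,.01,.01]))
im=c['image'][100:250,170:370];cv2.imwrite('pics/d.png',cv2.resize(im,(600,450))[...,::-1])
```

```text
[ 0.5955 -0.      0.244 ] 0.2906853534468934 59.03465151786804
[(0.51, [257.6, 181.0], array([ 0.5922, -0.0046,  0.112 ]))]
(array([ 0.5458, -0.0046,  0.1368]), np.float64(0.1691410818164192))
```

View pics/d.png

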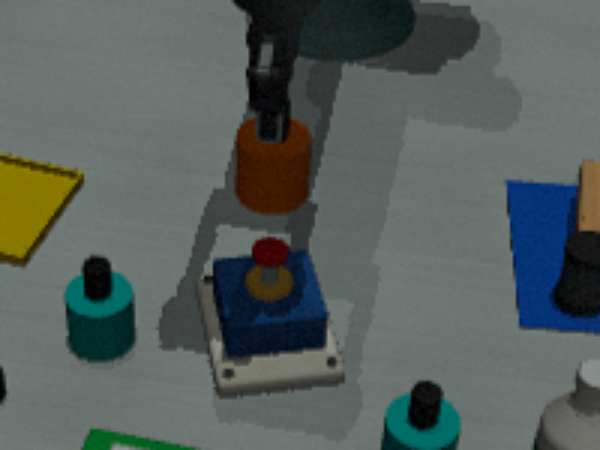

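The orange cap is in the gripper (crop 272,165). The red pin stands free on the tower (crop 270,250). Now to the tray.

>>> apply_moves(fingers=[0, 0, 0, 0, 0, 0, 0, 0, 0], travel=[[-0.795, -0.352, 0], [-0.795, -0.352, 0], [-0.795, -0.352, 0], [-0.795, -0.352, 0], [-0.795, -0.352, 0], [-0.795, -0.352, 0], [-0.795, -0.352, 0], [-0.795, -0.352, 0], [0, 0, 0]], rotation=[[0, 0, 0], [0, 0, 0], [0, 0, 0], [0, 0, 0], [0, 0, 0], [0, 0, 0], [0, 0, 0], [0, 0, 0], [0, 0, 0]])

```text
time: 7.2
tool_pos: [0.4498, -0.3217, 0.2376]
tcp_rot: [-2.224, -2.214, 0.004]
wrist_force: [0.1, -0.6, -2.1]
width: 0.283
grip_force: 59.2
```

>>> apply_moves(fingers=[0, 0, 0, 0, 0, 0, 0, 0, 0], travel=[[0, 0, 0.5], [0, 0, 0.5], [0, 0, 0.5], [0, 0, 0.5], [0, 0, 0.5], [0, 0, 0.5], [0, 0, 0.2], [0, 0, 0.15], [0, 0, 0]], rotation=[[0, 0, 0], [0, 0, 0], [0, 0, 0], [0, 0, 0], [0, 0, 0], [0, 0, 0], [0, 0, 0], [0, 0, 0], [0, 0, 0]])

```text
time: 8.1
tool_pos: [0.453, -0.3176, 0.0718]
tcp_rot: [-2.22, -2.222, -0.0]
wrist_force: [0.2, 0.6, -1.5]
width: 0.285
grip_force: 59.2
```

>>> apply_moves(fingers=[0, 0], travel=[[0, 0, 0.02], [0, 0, 0]], rotation=[[0, 0, 0], [0, 0, 0]])

```text
time: 8.3
tool_pos: [0.4536, -0.3185, 0.0722]
tcp_rot: [2.219, 2.221, 0.0]
wrist_force: [0.7, 0.2, -0.9]
width: 0.288
grip_force: 59.2
```

>>> apply_moves(fingers=[0, 0], travel=[[0, 0, 0.02], [0, 0, 0]], rotation=[[0, 0, 0], [0, 0, 0]])

```text
time: 8.5
tool_pos: [0.4532, -0.3182, 0.0707]
tcp_rot: [2.22, 2.222, 0.0]
wrist_force: [-0.0, -0.2, -1.8]
width: 0.285
grip_force: 59.2
```

>>> apply_moves(fingers=[0, 0, 0, 0], travel=[[0, 0, 0.02], [0, 0, 0], [0, 0, 0.02], [0, 0, 0]], rotation=[[0, 0, 0], [0, 0, 0], [0, 0, 0], [0, 0, 0]])

```text
time: 8.9
tool_pos: [0.4536, -0.3186, 0.0701]
tcp_rot: [2.22, 2.221, 0.0]
wrist_force: [-2.5, 1.1, 10.3]
width: 0.288
grip_force: 60.3
```

>>> apply_moves(fingers=[1, 1, 1, 1, 1, 1, 1, 1, 1, 1, 1], travel=[[0, 0, 0], [0, 0, 0], [0, 0, 0], [0, 0, -0.3], [0, 0, -0.5], [0, 0, -0.6], [0, 0, -0.6], [0, 0, -0.6], [0, 0, -0.5], [0.82, 0.06, 0], [0.82, 0.06, 0]], rotation=[[0, 0, 0], [0, 0, 0], [0, 0, 0], [0, 0, 0], [0, 0, 0], [0, 0, 0], [0, 0, 0], [0, 0, 0], [0, 0, 0], [0, 0, 0], [0, 0, 0]])

```text
time: 10.0
tool_pos: [0.4598, -0.2365, 0.226]
tcp_rot: [2.221, 2.216, 0.002]
wrist_force: [0.9, 0.6, -0.5]
width: 0.999
grip_force: 0.0
```

>>> apply_moves(fingers=[1, 1, 1, 1, 1, 1, 1, 1, 1, 1, 1, 1], travel=[[0.82, 0.06, 0], [0.82, 0.06, 0], [0.82, 0.06, 0], [0.82, 0.06, 0], [0.82, 0.06, 0], [0.82, 0.06, 0], [0.82, 0.06, 0], [0.82, 0.06, 0], [0.82, 0.06, 0], [0.82, 0.06, 0], [0.82, 0.06, 0], [0.82, 0.06, 0]], rotation=[[0, 0, 0], [0, 0, 0], [0, 0, 0], [0, 0, 0], [0, 0, 0], [0, 0, 0], [0, 0, 0], [0, 0, 0], [0, 0, 0], [0, 0, 0], [0, 0, 0], [0, 0, 0]])

```text
time: 11.2
tool_pos: [0.4945, 0.2578, 0.2245]
tcp_rot: [2.22, 2.222, 0.002]
wrist_force: [0.6, -0.8, 0.7]
width: 0.999
grip_force: 0.0
```

Run:
```python
from h import *
np.set_printoptions(precision=4,suppress=True)
s=read_state();print(s['time'],s['tool_pos'],s['q'],s['tcp_rot'])
c=snap('scene')
m=orange(c);m[:, 210:]=0;m[:120]=0;v,u=np.nonzero(big(m));print(m.sum(),u.min(),u.max(),v.min(),v.max())
print(fit([(c,big(m))],capmodel(.004),[.4535,-.318],[.01,.01]))
d=regions_of('scene','mallet');print(len(d))
if d: print(fit([(c,d[0]['mask'])],malmodel(.004),[.4975,.299,-.06],[.01,.01,.1]))
t=snap('top'); im=np.hstack([c['image'][110:260,120:400],t['image'][150:300,100:400]])
cv2.imwrite('pics/e.png',cv2.resize(im,(800,207))[...,::-1])
```

```text
11.2 [0.4945 0.2578 0.2245] [ 0.4359  0.0463  1.8663 -0.0001  1.2277  0.4349] [2.2199 2.2222 0.0018]
479 154 176 147 173
(array([ 0.4492, -0.3205]), np.float64(0.1406132883316738))
1
(array([ 0.496 ,  0.2982, -0.0879]), np.float64(0.14491422267804402))
```

View pics/e.png

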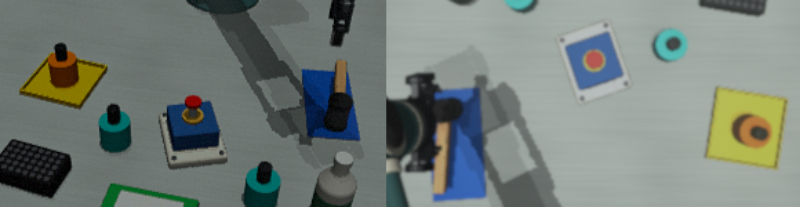

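>>> apply_moves(fingers=[1, 1, 1, 1, 1, 1, 1, 1, 1, 1, 1, 1], travel=[[0.82, 0.05, 0], [0, 0, 0], [0, 0, 0], [0, 0, 0], [0, 0, 0], [0, 0, 0], [0, 0, 0], [0, 0, 0], [0, 0, 0], [0, 0, 0], [0, 0, 0], [0, 0, 0]], rotation=[[0, 0, 0], [0, 0, -1], [0, 0, -1], [0, 0, -1], [0, 0, -1], [0, 0, -1], [0, 0, -1], [0, 0, -1], [0, 0, -1], [0, 0, -1], [0, 0, -1], [0, 0, -1]])

```text
time: 12.55
tool_pos: [0.4972, 0.2953, 0.2239]
tcp_rot: [0.647, 3.074, -0.001]
wrist_force: [-0.3, -0.4, 0.8]
width: 1.001
grip_force: 0.0
```

>>> apply_moves(fingers=[1, 1, 1, 1, 1], travel=[[0, 0, 0], [0, 0, 0], [0, 0, 0], [0, 0, 0], [0, 0, 0]], rotation=[[0, 0, -1], [0, 0, -1], [0, 0, -1], [0, 0, -0.28], [0, 0, 0]])

```text
time: 13.05
tool_pos: [0.4972, 0.2959, 0.2237]
tcp_rot: [0.121, 3.139, -0.0]
wrist_force: [-0.6, -0.1, 0.1]
width: 0.998
grip_force: 0.0
```

Run:
```python
from h import *
np.set_printoptions(precision=4,suppress=True)
C=[snap('top'),snap('scene')]
R=lambda c:((hsv(c)[...,0]<4)|(hsv(c)[...,0]>172))&(hsv(c)[...,1]>110)&(hsv(c)[...,2]>40)
V=[]
for c,(u,v) in zip(C,[(251,192),(258,182)]):
    m=R(c);w=np.zeros_like(m);w[v-20:v+20,u-20:u+20]=m[v-20:v+20,u-20:u+20];V.append((c,big(w)));print(w.sum(),np.argwhere(w).mean(0))
for s in(V,V[:1],V[1:]):print(fit(s,lambda c,p:hull(c,cyl(p[0],p[1],.017,.101,.111)),[.595,0],[.01,.01]))
print(fit(V,lambda c,p:hull(c,cyl(p[0],p[1],.017,p[2]-.01,p[2])),[.595,0,.111],[.01,.01,.01]))
```

```text
82 [192.878  250.4756]
95 [183.3368 259.5579]
(array([0.592 , 0.0037]), np.float64(1.4180418263952217))
(array([0.596 , 0.0028]), np.float64(0.9635102821616452))
(array([0.5925, 0.0013]), np.float64(0.45056759545923636))
(array([0.5954, 0.0006, 0.1098]), np.float64(1.4084321276649299))
```

>>> apply_moves(fingers=[1, 1, 1, 1, 1, 1, 1, 1, 1], travel=[[0, 0.05, 0.5], [0, 0, 0.5], [0, 0, 0.5], [0, 0, 0.5], [0, 0, 0.5], [0, 0, 0.5], [0, 0, 0.5], [0, 0, 0.29], [0, 0, 0]], rotation=[[0, 0, 0], [0, 0, 0], [0, 0, 0], [0, 0, 0], [0, 0, 0], [0, 0, 0], [0, 0, 0], [0, 0, 0], [0, 0, 0]])

```text
time: 14.05
tool_pos: [0.4953, 0.2983, 0.0313]
tcp_rot: [-0.118, -3.135, 0.004]
wrist_force: [0.0, 0.6, 0.4]
width: 1.004
grip_force: 0.0
```

>>> apply_moves(fingers=[0, 0, 0, 0, 0, 0, 0], travel=[[0, 0, 0], [0, 0, 0], [0, 0, 0], [0, 0, 0], [0, 0, 0], [0, 0, 0], [0, 0, 0]], rotation=[[0, 0, 0], [0, 0, 0], [0, 0, 0], [0, 0, 0], [0, 0, 0], [0, 0, 0], [0, 0, 0]], newtons=100)

```text
time: 14.75
tool_pos: [0.4987, 0.3004, 0.036]
tcp_rot: [0.117, 3.136, 0.003]
wrist_force: [-0.4, 1.0, 6.5]
width: 0.562
grip_force: 101.6
```

>>> apply_moves(fingers=[0, 0, 0, 0, 0, 0, 0, 0, 0], travel=[[0, 0, -0.2], [0, 0, -0.4], [0, 0, -0.5], [0, 0, -0.5], [0, 0, -0.5], [0, 0, -0.5], [0, 0, -0.5], [0, 0, -0.5], [0, 0, 0]], rotation=[[0, 0, 0], [0, 0, 0], [0, 0, 0], [0, 0, 0], [0, 0, 0], [0, 0, 0], [0, 0, 0], [0, 0, 0], [0, 0, 0]])

```text
time: 15.65
tool_pos: [0.4992, 0.3004, 0.218]
tcp_rot: [0.117, 3.133, 0.006]
wrist_force: [2.2, 0.7, -4.3]
width: 0.56
grip_force: 103.8
```

Run:
```python
from h import *
np.set_printoptions(precision=4,suppress=True)
s=read_state();print(s['time'],s['tool_pos'],s['q'],s['width'])
c=snap('scene');t=snap('top')
im=np.hstack([c['image'][110:230,300:440],t['image'][190:310,90:230]])
cv2.imwrite('pics/f.png',cv2.resize(im,(790,339))[...,::-1])
```

```text
15.65 [0.4992 0.3004 0.218 ] [ 0.4991  0.0946  1.827  -0.0001  1.2129 -0.9969] 0.5596787776284969
```

View pics/f.png

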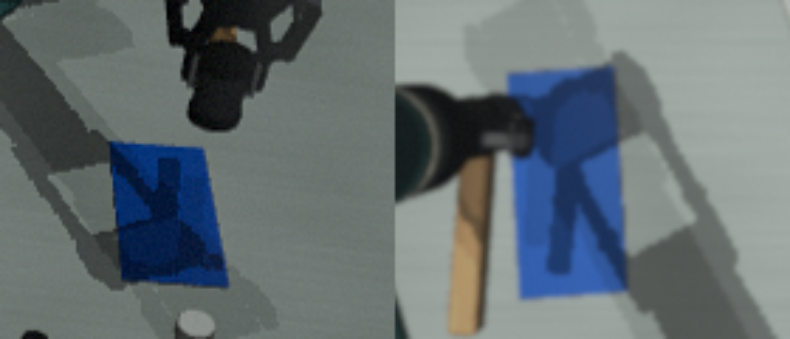

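>>> apply_moves(fingers=[0, 0, 0, 0, 0, 0, 0, 0, 0, 0, 0], travel=[[-0.298, -0.729, 0], [-0.298, -0.729, 0], [-0.298, -0.729, 0], [-0.298, -0.729, 0], [-0.298, -0.729, 0], [-0.298, -0.729, 0], [-0.298, -0.729, 0], [-0.298, -0.729, 0], [0, 0, 0], [0, 0, 0], [0, 0, 0]], rotation=[[0, 0, 0], [0, 0, 0], [0, 0, 0], [0, 0, 0], [0, 0, 0], [0, 0, 0], [0, 0, 0], [0, 0, 0], [0, 0, 0], [0, 0, 0], [0, 0, 0]])

```text
time: 16.85
tool_pos: [0.5929, 0.0004, 0.2117]
tcp_rot: [-0.117, -3.136, -0.001]
wrist_force: [-0.5, 0.4, -4.5]
width: 0.557
grip_force: 104.8
```

Run:
```python
from h import *
np.set_printoptions(precision=4,suppress=True)
s=read_state();print(s['time'],s['tool_pos'],s['tcp_rot'],s['q'],s['width'])
c=snap('scene')
z=s['tool_pos'][2]-.032
im=c['image'].copy()
for p in cyl(.5945,.0005,.025,z,z+.072)+cyl(.5945,.0005,.017,.101,.111): u,v=np.round(proj(c,p)).astype(int);im[v,u]=(0,255,0)
cv2.imwrite('pics/g.png',cv2.resize(np.hstack([im[110:230,200:320],c['image'][110:230,200:320]]),(800,400),interpolation=0)[...,::-1])
```

```text
16.85 [0.5929 0.0004 0.2117] [-0.1171 -3.1357 -0.001 ] [-0.0417  0.1256  1.8044  0.0006  1.2153 -1.5381] 0.5573635533523076
```

View pics/g.png

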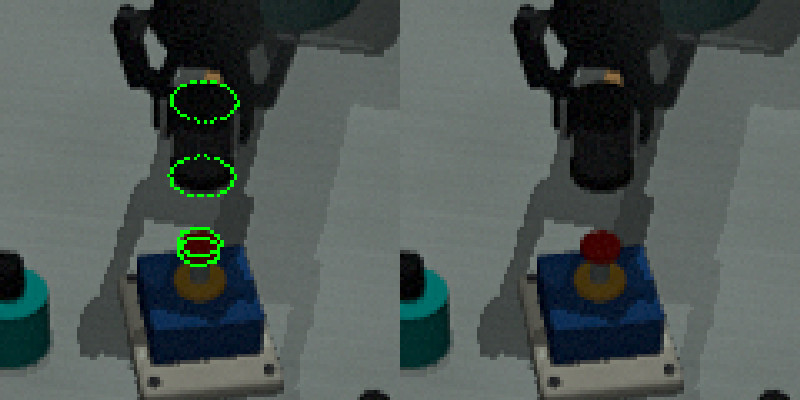

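>>> apply_moves(fingers=[0, 0, 0, 0, 0], travel=[[-0.06, 0, 0.3], [0, 0, 0.4], [0, 0, 0], [0, 0, 0], [0, 0, 0]], rotation=[[0, 0, 0], [0, 0, 0], [0, 0, 0], [0, 0, 0], [0, 0, 0]])

```text
time: 17.4
tool_pos: [0.5979, -0.0, 0.1794]
tcp_rot: [0.116, 3.138, 0.0]
wrist_force: [0.7, -0.4, -4.0]
width: 0.561
grip_force: 104.9
```

>>> apply_moves(fingers=[0, 0, 0, 0], travel=[[0, 0, 0.4], [0, 0, 0.46], [0, 0, 0.46], [0, 0, 0]], rotation=[[0, 0, 0], [0, 0, 0], [0, 0, 0], [0, 0, 0]])

```text
time: 17.8
tool_pos: [0.6008, -0.0004, 0.1156]
tcp_rot: [0.117, 3.132, 0.0]
wrist_force: [1.2, 0.7, -5.2]
width: 0.557
grip_force: 105.8
```

>>> apply_moves(fingers=[0, 0, 0, 0, 0], travel=[[0, 0, -0.5], [0, 0, -0.5], [0, 0, -0.3], [0, 0, 0], [0, 0, 0]], rotation=[[0, 0, 0], [0, 0, 0], [0, 0, 0], [0, 0, 0], [0, 0, 0]])

```text
time: 18.3
tool_pos: [0.5975, -0.0004, 0.178]
tcp_rot: [0.117, 3.139, -0.0]
wrist_force: [-0.2, -0.2, -4.6]
width: 0.558
grip_force: 106.5
```

Run:
```python
from h import *
np.set_printoptions(precision=4,suppress=True)
s=read_state();print(s['time'],s['tool_pos'],s['tcp_rot'],s['width'])
c=snap('scene');h=hsv(c)
m=((h[...,0]<4)|(h[...,0]>172))&(h[...,1]>110)&(h[...,2]>35);w=np.zeros_like(m);w[165:215,235:285]=m[165:215,235:285];w=big(w);v,u=np.nonzero(w);print(u.min(),u.max(),v.min(),v.max())
for z in (.111,.083,.086,.09): 
    q=hull(c,cyl(.5945,.0005,.017,z-.01,z));print(z,np.nonzero(q>.5)[0].min(),np.nonzero(q>.5)[0].max())
cv2.imwrite('pics/i.png',cv2.resize(c['image'][110:230,200:320],(600,600),interpolation=0)[...,::-1])
```

```text
18.3 [ 0.5975 -0.0004  0.178 ] [ 0.1172  3.1385 -0.    ] 0.5580670077992678
254 265 187 195
0.111 178 189
0.083 185 197
0.086 185 196
0.09 184 195
```

View pics/i.png

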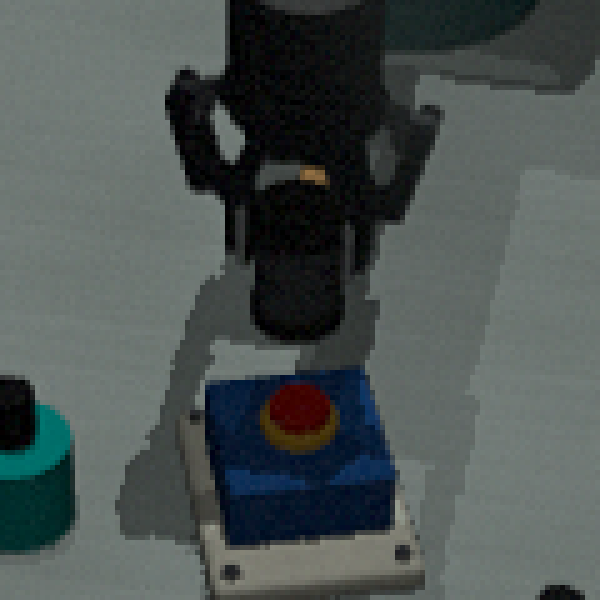

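The pin sits at or close to home (crop 300,410). A second blow will make sure, and the contact force should show the stop.

>>> apply_moves(fingers=[0, 0, 0, 0, 0], travel=[[0, 0, 0.4], [0, 0, 0.4], [0, 0, 0.24], [0, 0, 0.22], [0, 0, 0.1]], rotation=[[0, 0, 0], [0, 0, 0], [0, 0, 0], [0, 0, 0], [0, 0, 0]])

```text
time: 18.85
tool_pos: [0.599, -0.0006, 0.1147]
tcp_rot: [0.117, 3.137, -0.0]
wrist_force: [-14.5, -0.1, 42.1]
width: 0.555
grip_force: 108.7
```

>>> apply_moves(fingers=[0], travel=[[0, 0, 0]], rotation=[[0, 0, 0]])

```text
time: 18.95
tool_pos: [0.5988, -0.0006, 0.1149]
tcp_rot: [0.117, 3.137, -0.0]
wrist_force: [-11.0, -0.1, 20.6]
width: 0.56
grip_force: 107.6
```

>>> apply_moves(fingers=[0, 0, 0, 0, 0, 0, 0, 0, 0, 0, 0, 0], travel=[[0, 0, -0.4], [0, 0, -0.6], [0, 0, -0.6], [0, 0, -0.4], [0.303, 0.731, 0], [0.303, 0.731, 0], [0.303, 0.731, 0], [0.303, 0.731, 0], [0.303, 0.731, 0], [0.303, 0.731, 0], [0.303, 0.731, 0], [0.303, 0.731, 0]], rotation=[[0, 0, 0], [0, 0, 0], [0, 0, 0], [0, 0, 0], [0, 0, 0], [0, 0, 0], [0, 0, 0], [0, 0, 0], [0, 0, 0], [0, 0, 0], [0, 0, 0], [0, 0, 0]])

```text
time: 20.15
tool_pos: [0.4975, 0.3016, 0.2094]
tcp_rot: [-0.117, -3.139, 0.0]
wrist_force: [0.1, -0.4, -5.2]
width: 0.56
grip_force: 107.0
```

>>> apply_moves(fingers=[0, 0, 0, 0, 0, 0, 0, 0, 0], travel=[[0, 0, 0], [0, 0, 0.5], [0, 0, 0.5], [0, 0, 0.5], [0, 0, 0.5], [0, 0, 0.5], [0, 0, 0.5], [0, 0, 0], [0, 0, 0]], rotation=[[0, 0, 0], [0, 0, 0], [0, 0, 0], [0, 0, 0], [0, 0, 0], [0, 0, 0], [0, 0, 0], [0, 0, 0], [0, 0, 0]])

```text
time: 21.05
tool_pos: [0.498, 0.2996, 0.0593]
tcp_rot: [-0.118, -3.138, 0.002]
wrist_force: [0.5, -0.1, -4.7]
width: 0.559
grip_force: 106.8
```

Run:
```python
from h import *
np.set_printoptions(precision=4,suppress=True)
C={n:snap(n) for n in('top','scene')}
c=C['scene'];h=hsv(c)
m=((h[...,0]<4)|(h[...,0]>172))&(h[...,1]>110)&(h[...,2]>35);w=np.zeros_like(m);w[165:215,235:285]=m[165:215,235:285];w=big(w);v,u=np.nonzero(w);print(u.min(),u.max(),v.min(),v.max())
cv2.imwrite('pics/j.png',cv2.resize(c['image'][120:240,230:400],(765,540),interpolation=0)[...,::-1])
```

```text
254 265 187 195
```

View pics/j.png

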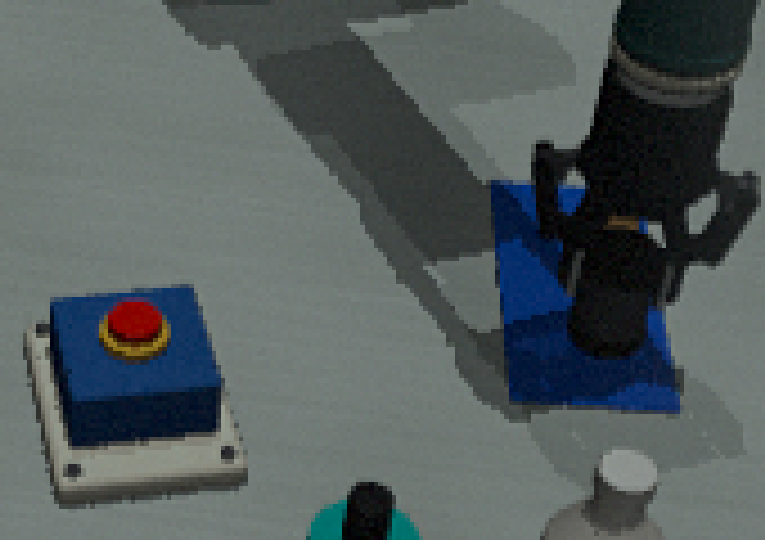

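>>> apply_moves(fingers=[0, 0, 0, 0, 0], travel=[[0, 0, 0.25], [0, 0, 0.15], [0, 0, 0.02], [0, 0, 0], [0, 0, 0]], rotation=[[0, 0, 0], [0, 0, 0], [0, 0, 0], [0, 0, 0], [0, 0, 0]])

```text
time: 21.65
tool_pos: [0.4984, 0.3003, 0.0389]
tcp_rot: [0.117, 3.139, 0.0]
wrist_force: [0.3, 0.1, -4.1]
width: 0.557
grip_force: 106.8
```

>>> apply_moves(fingers=[0, 0, 0], travel=[[0, 0, 0.03], [0, 0, 0.02], [0, 0, 0]], rotation=[[0, 0, 0], [0, 0, 0], [0, 0, 0]])

```text
time: 21.95
tool_pos: [0.4982, 0.3002, 0.0362]
tcp_rot: [-0.117, -3.139, 0.0]
wrist_force: [-0.0, 0.0, -5.1]
width: 0.556
grip_force: 106.8
```

>>> apply_moves(fingers=[0, 0, 0], travel=[[0, 0, 0.02], [0, 0, 0.01], [0, 0, 0]], rotation=[[0, 0, 0], [0, 0, 0], [0, 0, 0]])

```text
time: 22.25
tool_pos: [0.4988, 0.3003, 0.036]
tcp_rot: [0.117, 3.139, 0.0]
wrist_force: [-1.5, -2.7, 6.2]
width: 0.559
grip_force: 107.6
```

Contact. Release and rise.

>>> apply_moves(fingers=[1, 1, 1, 1, 1, 1, 1, 1, 1, 1, 1, 1], travel=[[0, 0, 0], [0, 0, 0], [0, 0, 0], [0, 0, 0], [0, 0, 0], [0, 0, -0.2], [0, 0, -0.4], [0, 0, -0.6], [0, 0, -0.8], [0, 0, -0.8], [0, 0, -0.8], [0, 0, 0]], rotation=[[0, 0, 0], [0, 0, 0], [0, 0, 0], [0, 0, 0], [0, 0, 0], [0, 0, 0], [0, 0, 0], [0, 0, 0], [0, 0, 0], [0, 0, 0], [0, 0, 0], [0, 0, 0]])

```text
time: 23.45
tool_pos: [0.5023, 0.3024, 0.2236]
tcp_rot: [0.117, 3.127, 0.011]
wrist_force: [1.6, 0.6, -0.7]
width: 1.0
grip_force: 0.0
```

Run:
```python
from h import *
c=snap('scene');cv2.imwrite('pics/k.png',cv2.resize(c['image'][110:290,110:400],(800,497))[...,::-1])
```

```text
(no output)
```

View pics/k.png

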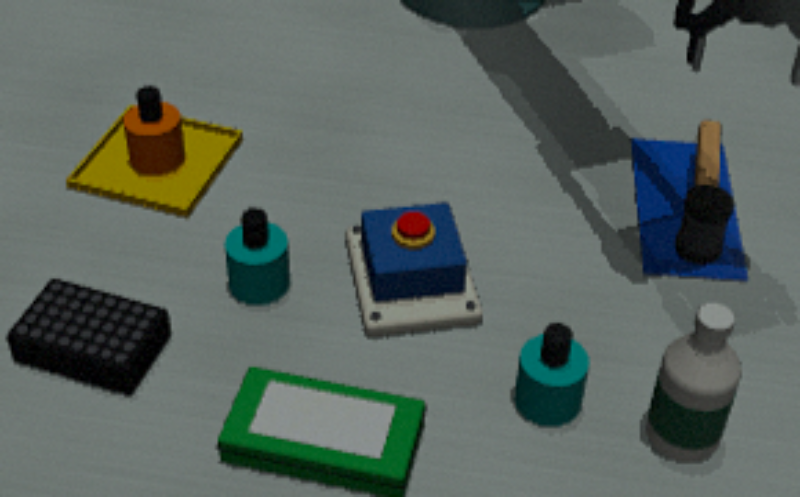

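The picture shows the orange cap upright in the tray (155,130), the pin down on its boss (413,225), the mallet standing on the mat (705,220) and the bystanders in place. I'm handing the job in.

```bash
python3 -c "
from workcell import *
print(finish_job())"
```

```text
the job is handed in; nothing more can be done
None
```

The job is handed in at about 23.5 s of the 53 s allowed: the cap stands open side down in the tray, two mallet blows drove the pin to its stop, the mallet is back on its face on the mat and released, and the bottle, rack and slide box were not touched; no verdict was returned.

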